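Reseat the coin tray and shut the till

TASK

The lift-out coin tray in the open cash drawer has been dropped back crooked, with one end riding up on a divider. Settle it flat in its recess, then push the drawer fully home, firmly but without slamming or forcing it, until its latch holds it shut by itself. Leave the other things on the counter as they stand.

Things in the scene. Friction and masses are not known exactly. Their poses are not given: they have to be found in the camera images.
- till: case of the cash drawer: grey steel box, 330 deep (x) x 360 wide (y) x 100 high, fixed. Origin: centre of its underside, on the counter; x points from its open front to its back, y to the left seen from the front, z up. Its front face is at x = -165 mm, its mouth reaches up to 88 mm above the counter; a 3 mm rubber mat lies on the lid
- drawer (a joint): how far the drawer stands open, in m: 0.15 at the start. At 0 the front panel's back would touch the case face, but this latch lets the drawer rest somewhere between 2 and 17 mm, not known beforehand. A spring pushes it open (1 N open, 4 N shut; sliding friction 1.3 N): let go before the latch has snapped over, it rolls back open
- drawer_front (a point): centre of the outer face of the front panel (moves with the drawer; axes as the till's): a flat plate, 350 wide x 80 high (12 to 92 mm above the counter), 12 thick, no handle. Pushing it takes 3 to 8 N; about 10 mm before rest a sprung latch roller raises that to 11 to 16 N, until 4 mm before rest it snaps over and draws the drawer in against a hard stop. More than 30 N there is forcing it
- coin_recess (a point): centre of the floor of the coin recess, the front row of the drawer (moves with the drawer; axes as the till's). 78 (x) x 210 (y); floor 20 mm above the counter; walls: front panel at -x, drawer side at -y (55 mm over the floor), dividers at +x and +y (40 mm over the floor, 4 thick). Beyond the +y divider is an 88 mm wide bay with a roll of coins lying in it, 24 high
- tray: grey lift-out coin tray, five cups, 70 (x) x 200 (y) x 40 high, 0.3 to 0.65 kg. Origin: centre of its underside, z up through it. At the start its +y end rides on the recess's +y divider, 14 to 28 mm past that divider's inner face, its -y end is on the floor: it slopes 13 degrees, too high for the mouth of the case. Seated, its underside is on the recess floor
- tray_left (a point): middle of the top edge of the tray's +y end wall (3 mm thick), the end that starts raised
- tray_right (a point): middle of the top edge of the tray's -y end wall, the end that starts low
- candle_a: white pillar candle in a glass, 60 across, 190 tall; origin centre of the underside; stands left of the till
- candle_b: the same, stands right of the till
- figure: turned dark wood figure, 68 across, 133 tall; origin centre of the underside
- book: book lying flat, 140 x 200 x 28; origin centre of the underside
- bowl: brass bowl, 110 across, 50 high; origin centre of the underside
- terminal: card terminal, 165 x 78 x 34, lying on the mat on the till's lid; origin centre of the underside
Mind the look-alikes: they are no part of the job. What is shaped like the tray but green or turquoise is not meant.

How it is judged (in metres and radians):
On the way, in this order (a step that is already met when the one before it is completed fails the run):
1. the coin tray lies flat in its recess (angle between tray's own z axis and vertical below 0.04 rad and z of tray in the frame of coin_recess below 0.005 m and horizontal distance between tray and coin_recess below 0.015 m), for 0.2 s.
2. the drawer is home (value of joint drawer below 0.0195 m), for 0.2 s.
At the end, for the whole second after the job is handed in: The drawer stays home by itself (open less than 19.5 mm, at rest) with the coin tray lying flat on its recess floor (within 5 mm of height, 15 mm of place, 0.04 rad of slope) (all of step 1 and value of joint drawer below 0.0195 m and velocity of joint drawer between -0.01 and 0.01 m/s and linear speed of tray below 0.02 m/s); the robot touches nothing.
It fails at once if the drawer is forced at the latch (pushed with more than 30 N in the last 35 mm) (value of joint drawer below 0.035 m and contact force between any of the fingers, the arm and drawer above 30 N).
It fails at once if the drawer is slammed (faster than 0.4 m/s) (velocity of joint drawer below -0.4 m/s).
It fails at once if something else on the counter is shifted by more than 30 mm or tipped (distance of any of candle_a, candle_b, figure, book, bowl, terminal from where it was at the start of the episode above 0.03 m or angle between any of candle_a, candle_b, figure's own z axis and vertical above 0.35 rad).
It also fails if it takes over 69 s, if anything falls off the work surface, if the arm or the gripper's body presses on something with over 40 N, if the wrist force passes 120 N, or if a joint passes its speed limit or range.

ROBOT

A 7-joint arm with a two-finger parallel gripper is mounted at the origin on the work surface. World frame = base frame: x ahead of the robot, y to its left, z up, the work surface at z = 0. Lengths are in m, angles in degrees, forces in N, time in s.
With the tool pointing down it reaches from about 0.425 to 0.8 m from the base axis. Payload 8.3 kg.
Tool frame: the origin (TCP) lies midway between the tips of the shut fingers; the grasp point (between the pads) lies grip_point_offset behind it (grip_point_offset is the distance from the TCP to the grasp point, in m); z points along the fingers, y is the line along which they close (so a half turn about z gives the same grasp; the last joint's range is limited). The gripper opens to 85 mm and grips with 20 to 120 N. Pads are 22 mm wide; open, the fingers measure 114 mm over their backs; the gripper's body (76 mm by 85 mm) begins 54 mm behind the grasp point. The pads swing forward as they close: fully open they stand 13 mm farther back than shut.
Start: joints at [72.771, 21.967, 0.94, 78.501, -0.361, 79.538, -2.664], TCP at [0.147, -0.607, 0.231] pointing down, gripper open.
Joint ranges: [-169.22, 169.22], [-14.56, 117.87], [-87.37, 89.26], [10.42, 133.3], [-82.24, 262.24], [0.94, 117.77], [-172.7, 172.7]. Speed limits (degrees/s): [136.94, 136.94, 172.46, 172.46, 180, 180, 180].

INTERFACE

Orientations are given as a 3x3 rotation matrix whose columns are the frame's x, y, z axes.
In Python, from cell import get_state, snapshot, get_calibration, close_job, grip_point_offset gives the robot as it stands. The module is installed in compiled form; this text tells all that it offers.
- The arm moves only by the tool servo_tool, never from a script. Its argument "steps" is a list of rows, each a list of 7 numbers: the shift along the tool's x, y, z in mm, then the turn, a rotation vector about the tool's x, y, z in rad, then the finger opening in mm, from 0 to 85.4. In form: [[dx, dy, dz, ax, ay, az, claw], ...]. A call has 1 to 12 rows; each row shifts and turns the commanded pose from where the row before left it, along the tool's axes as they then stand; what a row does not reach is not made up. A row lasts 1/12 s, in which the tool goes at most 41.7 mm and 7.16 degrees, less where a joint would pass 70% of its speed; a pose out of reach is approached as far as the arm can. A call with a gripper value outside its range is refused whole. The fingers move at their own pace and stop on an object; "grip_force" is the grip in N (left out, the last holds). Time passes only in rows, so rows that do not move let the fingers close. It gives the time, the measured TCP pose, the force, the opening and the grip force at its end, in the units of the state.
- get_state(): the state, without advancing time (a new reading comes with each control period).
- snapshot(name): name is "scene" or "side" or "wrist"; returns (picture, depth): 480x640x3 uint8, red, green, blue; 480x640 float32, m along the optical axis (not along the pixel's ray), 0 where there is no reading.
- get_calibration(name): a dict with "vertical_fov" (degrees; the focal length in pixels is half the picture's height over the tangent of half this angle, whatever the lens; pixels are square), "cx", "cy" (the principal point, pixels), "extrinsics" (4x4, takes a point from camera to world coordinates); the wrist camera has in their place "hand_eye" (4x4, takes a point from camera to tool coordinates, whose origin is the TCP and whose axes are the flange's). Camera axes: x right, y down, z forward; pixel columns grow to the right and rows downward; lengths in m; the calibration is good to about 2 mm. A picture is of the moment at which its call begins: read the wrist's pose just before it. get_calibration takes no time and is no camera call.
- close_job(): hands the job in; it is judged then, once.
The state is a dict: "time_s": time; "joint_positions": joint angles; "joint_vel": joint speeds; "joint_efforts": joint torques, N m; "ee_pos": TCP position; "tool_rot": TCP orientation; "contact_force": force on the tool from outside, world axes, zero at the start; "ft_torque": the same for the moment, N m; "width": opening from 0.0 (shut) to 1.0 (fully open); "grasp_force": force on a finger pad.
Only numpy, scipy, OpenCV 4.12 (cv2) and the standard library are available. Lean on these libraries where they do the work, as an engineer would, in place of code of your own. Each camera call takes 0.05 s, during which the arm holds its last target. There are 200 camera calls.

## Working session

There is one attempt and no reset: what is moved stays moved. The work goes in short steps, Python scripts to look and compute and a tool call to move; the robot and the scene stay as the last step left them, time stands still between calls to the robot, and variables do not carry over. Pictures are saved under pics/ and viewed, at most 10 in all, crops included, and the job is handed in when it is done.

Besides the shell and the picture viewer there is one more tool, called after "Emit:" by a JSON object that holds its "method" and its "body". servo_tool: Moves the arm, as the interface text tells. Its arguments: {"type":"object","properties":{"steps":{"type":"array"},"grip_force":{"type":"number"}},"required":["steps"]}

```bash
mkdir -p pics; cat > h.py <<'E'
import numpy as np, cv2
from cell import *
def snap(n, f):
    s=get_state(); p,d=snapshot(n); cv2.imwrite('pics/'+f+'.png',p[:,:,::-1]); np.save('pics/'+f,d)
    c=get_calibration(n)
    if n=='wrist':
        T=np.eye(4);T[:3,:3]=s['tool_rot'];T[:3,3]=s['ee_pos'];E=T@np.array(c['hand_eye'])
    else: E=np.array(c['extrinsics'])
    F=240/np.tan(np.radians(c['vertical_fov'])/2)
    np.savez('pics/'+f+'_c',E=E,K=[F,c['cx'],c['cy']])
    return p,d
def load(f):
    z=np.load('pics/'+f+'_c.npz'); return cv2.imread('pics/'+f+'.png'),np.load('pics/'+f+'.npy'),z['E'],z['K']
def cloud(f):
    im,d,E,K=load(f); v,u=np.mgrid[:480,:640]
    P=np.stack([(u-K[1])/K[0]*d,(v-K[2])/K[0]*d,d],-1)@E[:3,:3].T+E[:3,3]
    P[d<=0]=np.nan; return P
E
python3 - <<'E'
from h import *
s=get_state();print(s, grip_point_offset)
a,_=snap('scene','s0');b,_=snap('side','d0')
for n in('s0','d0'):print(load(n)[2:])
cv2.imwrite('pics/both.png',np.vstack([a,b])[:,:,::-1][::1])
E
```

```text
{'time_s': 0.0, 'joint_positions': array([72.77042628, 22.01836485,  0.93886292, 78.56135795, -0.35998449,
       79.53632669, -2.66518813]), 'joint_vel': array([-0.04129328,  0.02158748,  0.05719463, -0.00672906,  0.03185273,
        0.04862788, -0.02928453]), 'joint_efforts': array([ 6.76969375e-04, -6.27603507e+01,  8.44758097e-01, -3.71826053e+01,
        1.65239914e-02,  1.44298776e-02, -4.70166037e-05]), 'ee_pos': array([ 0.14714216, -0.60692529,  0.2302447 ]), 'tool_rot': array([[ 9.71846314e-01,  2.35615088e-01, -5.22358350e-04],
       [ 2.35615660e-01, -9.71844448e-01,  1.90522743e-03],
       [-5.87507334e-05, -1.97466406e-03, -9.99998049e-01]]), 'contact_force': array([ 0.64421711, -0.99997258, -0.29337423]), 'ft_torque': array([-0.00717111, -0.02556631, -0.00295866]), 'grasp_force': 0.0, 'width': 0.9970711950526832} 0.0187
(array([[-0.23020888,  0.81717043, -0.5284282 ,  1.29073528],
       [ 0.97313962,  0.19430289, -0.12347336,  0.16484619],
       [ 0.00177635, -0.54265908, -0.83995117,  1.30007641],
       [ 0.        ,  0.        ,  0.        ,  1.        ]]), array([623.63654777, 312.36401338, 235.34145419]))
(array([[-0.92210229, -0.2332651 ,  0.30873087,  0.21034357],
       [-0.38639492,  0.59765905, -0.70249742,  0.75079523],
       [-0.02064767, -0.76706653, -0.64123523,  0.79948935],
       [ 0.        ,  0.        ,  0.        ,  1.        ]]), array([471.37121744, 318.97504984, 234.89786146]))
```

View pics/s0.png

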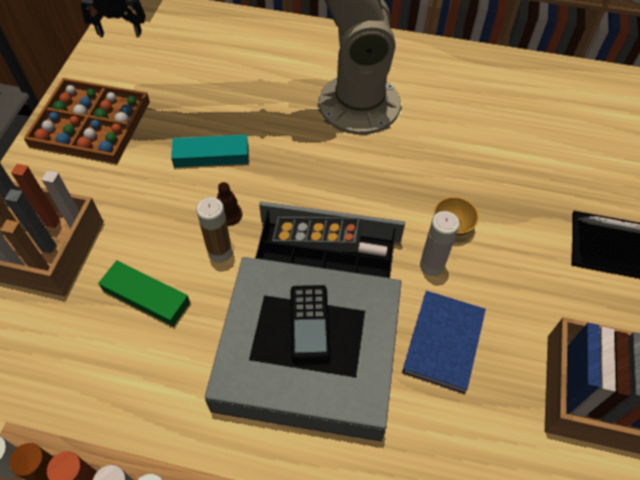

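View pics/d0.png

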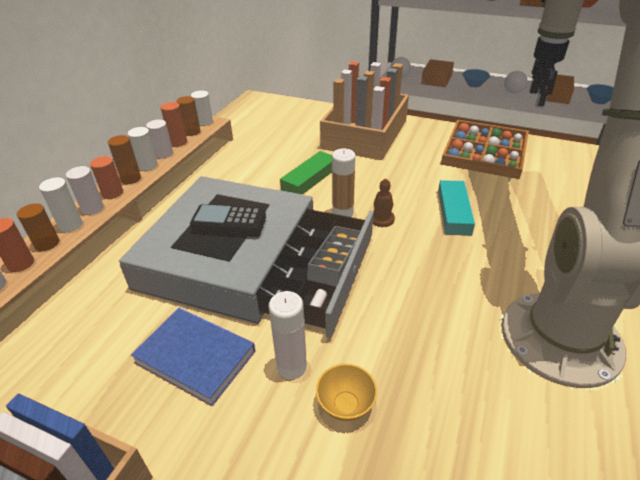

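The scene view shows the drawer open towards the robot: its front panel runs from (262,210) to (403,230), the tray from (275,230) to (357,232), and the roll is at (373,250). The candles stand at (213,230) and (440,240), the figure at (230,205) and the bowl at (456,215). The side view agrees.

```bash
python3 - <<'E'
from h import *
P=cloud('s0'); im=load('s0')[0]
m=(abs(P[...,2]-0.1)<.006)
m=m.astype(np.uint8); m[:255]=0
n,l,st,c=cv2.connectedComponentsWithStats(m); k=1+np.argmax(st[1:,4]); print(st[k])
pts=P[l==k]; print('z',np.median(pts[:,2]))
r=cv2.minAreaRect((pts[:,:2]*1000).astype(np.float32)); print(r, cv2.boxPoints(r))
# tilll yaw: x axis near world +x
c0=np.array(r[0])/1000; a=r[2]
a=(a+45)%90-45; print('yaw',a)
R=np.array([[np.cos(np.radians(a)),-np.sin(np.radians(a))],[np.sin(np.radians(a)),np.cos(np.radians(a))]])
for n in('s0','d0'):
    P=cloud(n); Q=P.copy(); Q[...,:2]=(P[...,:2]-c0)@R
    for nm,(x0,x1,y0,y1,z0,z1) in dict(front=(-.36,-.28,-.2,.2,.08,.1),near=(-.345,-.17,-.19,.19,.015,.15)).items():
        k=(Q[...,0]>x0)&(Q[...,0]<x1)&(Q[...,1]>y0)&(Q[...,1]<y1)&(Q[...,2]>z0)&(Q[...,2]<z1)
        q=Q[k]; print(n,nm,len(q),np.percentile(q,[1,10,50,90,99],axis=0).round(3).tolist())
    # height map by y for x in tray band
    for xb in (-.315,-.295,-.275,-.255,-.24):
        row=[]
        for yb in np.arange(-.17,.18,.02):
            k=(abs(Q[...,0]-xb)<.008)&(abs(Q[...,1]-yb)<.01)
            row.append(round(1000*np.nanpercentile(Q[k][:,2],90)) if k.sum()>2 else -1)
        print(xb,row)
np.savez('till',c0=c0,R=R,a=a)
# obstacles tops
P=cloud('s0')
for nm,(u,v) in dict(ca=(440,222),cb=(210,208),fig=(225,190),bowl=(455,215),term=(310,325)).items():print(nm,P[v,u].round(3))
E
```

```text
[  205   257   197   172 21994]
z 0.09933514441111335
((777.7913818359375, 36.16917419433594), (332.1674499511719, 359.8650817871094), 3.6925947666168213) [[ 600.4642   205.03181]
 [ 623.6407  -154.08617]
 [ 955.1186  -132.69347]
 [ 931.9421   226.42451]]
yaw 3.6925947666168213
s0 front 1037 [[-0.328, -0.17, 0.08], [-0.325, -0.131, 0.082], [-0.317, 0.015, 0.089], [-0.308, 0.133, 0.093], [-0.285, 0.169, 0.098]]
s0 near 7809 [[-0.326, -0.165, 0.016], [-0.317, -0.133, 0.019], [-0.271, 0.002, 0.055], [-0.224, 0.131, 0.087], [-0.203, 0.165, 0.096]]
-0.315 [89, 90, 91, 91, 90, 91, 91, 92, 91, 92, 93, 95, 94, 88, 90, 89, 89, 85]
-0.295 [2, 73, 60, 46, 61, 56, 68, 65, 79, 74, 85, 81, 100, 22, 22, 22, 73, 1]
-0.275 [2, 73, 58, 51, 62, 58, 68, 69, 79, 74, 86, 86, 102, 45, 43, 46, 72, 1]
-0.255 [1, 73, 59, 52, 62, 57, 72, 70, 81, 77, 89, 85, 101, 37, 39, 42, 76, 3]
-0.24 [2, 70, 57, 61, 64, 69, 71, 77, 82, 84, 90, 93, 92, 57, 59, 58, 72, 2]
d0 front 993 [[-0.328, -0.169, 0.08], [-0.328, -0.108, 0.083], [-0.321, 0.042, 0.092], [-0.296, 0.144, 0.094], [-0.282, 0.173, 0.099]]
d0 near 6933 [[-0.328, -0.157, 0.018], [-0.327, -0.151, 0.022], [-0.271, 0.026, 0.056], [-0.186, 0.152, 0.091], [-0.171, 0.173, 0.101]]
-0.315 [94, 93, 94, 95, 95, 94, 93, 94, 93, 94, 96, 99, 99, 94, 94, 94, 93, 91]
-0.295 [-1, 75, 60, 46, 63, 56, 71, 65, 80, 73, 89, 47, 99, 23, 24, -1, 73, 3]
-0.275 [-1, 75, 60, 52, 62, 58, 71, 69, 80, 76, 90, 84, 99, 46, 46, 45, 71, 3]
-0.255 [-1, 75, 59, 53, 62, 58, 72, 71, 80, 76, 89, 83, 99, 23, 27, -1, 49, -1]
-0.24 [-1, 75, 62, 64, 67, 72, 77, 84, 86, 92, 96, 101, 92, 60, 62, -1, -1, -1]
ca [0.496 0.261 0.19 ]
cb [ 0.574 -0.232  0.189]
fig [ 0.471 -0.239  0.118]
bowl [0.337 0.31  0.011]
term [0.772 0.039 0.138]
```

```bash
python3 - <<'E'
from h import *
t=np.load('till.npz');c0,R=t['c0'],t['R']
for n in('s0','d0'):
    P=cloud(n);Q=P.copy();Q[...,:2]=(P[...,:2]-c0)@R
    k=(Q[...,0]>-.307)&(Q[...,0]<-.23)&(Q[...,1]>.03)&(Q[...,1]<.12)&(Q[...,2]>.094)
    q=Q[k];print(n,len(q),np.percentile(q,[2,10,50,90,98],axis=0).round(4).tolist())
    k=(Q[...,0]>-.307)&(Q[...,0]<-.23)&(Q[...,1]>-.145)&(Q[...,1]<-.08)&(Q[...,2]>.05)&(Q[...,2]<.07)
    q=Q[k];print(' low',np.percentile(q,[2,10,50,90,98],axis=0).round(4).tolist())
w=lambda x,y:(R@[x,y]+c0).round(4)
print('A above push',w(-.272,.118),'B end',w(-.272,.07),'front start',w(-.365,-.05),w(-.34,0),'home',w(-.187,0))
print('cand a',R.T@(np.array([.496,.261])-c0),'b',R.T@(np.array([.574,-.232])-c0))
E
```

```text
s0 85 [[-0.3057, 0.0304, 0.0944], [-0.3046, 0.0396, 0.0949], [-0.2537, 0.0646, 0.0983], [-0.2407, 0.0676, 0.1032], [-0.2393, 0.0682, 0.1051]]
 low [[-0.3054, -0.1388, 0.0506], [-0.2924, -0.1274, 0.0517], [-0.2443, -0.1034, 0.0568], [-0.2337, -0.0847, 0.0631], [-0.2316, -0.0824, 0.0664]]
d0 156 [[-0.3048, 0.0358, 0.0942], [-0.3002, 0.0573, 0.095], [-0.271, 0.0657, 0.0993], [-0.2437, 0.0681, 0.1034], [-0.2416, 0.0694, 0.1044]]
 low [[-0.3031, -0.1375, 0.0504], [-0.2959, -0.128, 0.0516], [-0.2663, -0.106, 0.0576], [-0.2374, -0.0845, 0.0627], [-0.2343, -0.0824, 0.0655]]
A above push [0.4988 0.1364] B end [0.5018 0.0885] front start [ 0.4168 -0.0372] [0.4385 0.0143] home [0.5912 0.0241]
cand a [-0.26672651  0.24251237] b [-0.22063929 -0.2544876 ]
```

Emit:
{"method": "servo_tool", "body": {"steps": [[0,0,-20,0,0,0.09,0],[30,-20,-20,0,0,0.083,0],[30,-25,0,0,0,0,0],[30,-25,0,0,0,0,0],[30,-25,0,0,0,0,0],[30,-25,0,0,0,0,0],[30,-25,0,0,0,0,0],[30,-25,0,0,0,0,0],[30,-25,0,0,0,0,0],[20,-30,0,0,0,0,0],[20,-30,0,0,0,0,0],[0,0,0,0,0,0,0]]}}

```text
time_s: 1.1
ee_pos: [0.4132, -0.3245, 0.2713]
tool_rot: [[0.997, 0.076, 0.002], [0.076, -0.997, 0.003], [0.002, -0.003, -1.0]]
contact_force: [1.3, 0.4, -0.2]
width: -0.001
grasp_force: 0.0
```

Emit:
{"method": "servo_tool", "body": {"steps": [[9.6,-38,0,0,0,0.01,0],[9.6,-38,0,0,0,0,0],[9.6,-38,0,0,0,0,0],[9.6,-38,0,0,0,0,0],[9.6,-38,0,0,0,0,0],[9.6,-38,0,0,0,0,0],[9.6,-38,0,0,0,0,0],[9.6,-38,0,0,0,0,0],[9.6,-38,0,0,0,0,0],[9.6,-38,0,0,0,0,0],[9.6,-38,0,0,0,0,0],[9.6,-38,0,0,0,0,0]]}}

```text
time_s: 2.1
ee_pos: [0.4978, 0.1307, 0.2713]
tool_rot: [[0.999, 0.054, 0.0], [0.054, -0.999, -0.0], [0.0, 0.0, -1.0]]
contact_force: [2.0, 1.0, 0.8]
width: 0.005
grasp_force: 0.0
```

Emit:
{"method": "servo_tool", "body": {"steps": [[0,0,0,0,0,0,0],[0,0,0,0,0,0,0],[0,0,0,0,0,0,0]]}}

```text
time_s: 2.35
ee_pos: [0.4978, 0.1287, 0.2709]
tool_rot: [[0.998, 0.055, -0.001], [0.055, -0.998, -0.0], [-0.001, 0.0, -1.0]]
contact_force: [0.4, 0.1, 0.6]
width: 0.002
grasp_force: 0.0
```

Emit:
{"method": "servo_tool", "body": {"steps": [[1,-9,35,0,0,-0.01,0],[0,0,40,0,0,0,0],[0,0,40,0,0,0,0],[0,0,40,0,0,0,0],[0,0,30,0,0,0,0],[0,0,17,0,0,0,0],[0,0,0,0,0,0,0],[0,0,0,0,0,0,0]]}}

```text
time_s: 3.02
ee_pos: [0.4981, 0.1364, 0.069]
tool_rot: [[0.998, 0.062, -0.002], [0.062, -0.998, -0.001], [-0.002, 0.001, -1.0]]
contact_force: [-0.1, -0.0, 0.1]
width: -0.001
grasp_force: 0.0
```

```bash
python3 - <<'E'
from h import *
snap('side','d1')
im=load('d1')[0]; cv2.imwrite('pics/d1c.png',cv2.resize(im[160:360,200:440],None,fx=3,fy=3))
t=np.load('till.npz');print(t['R'].T@(get_state()['ee_pos'][:2]-t['c0']),get_state()['ee_pos'])
E
```

```text
[-0.27154374  0.11876655] [0.49916242 0.13720084 0.0703208 ]
```

View pics/d1c.png

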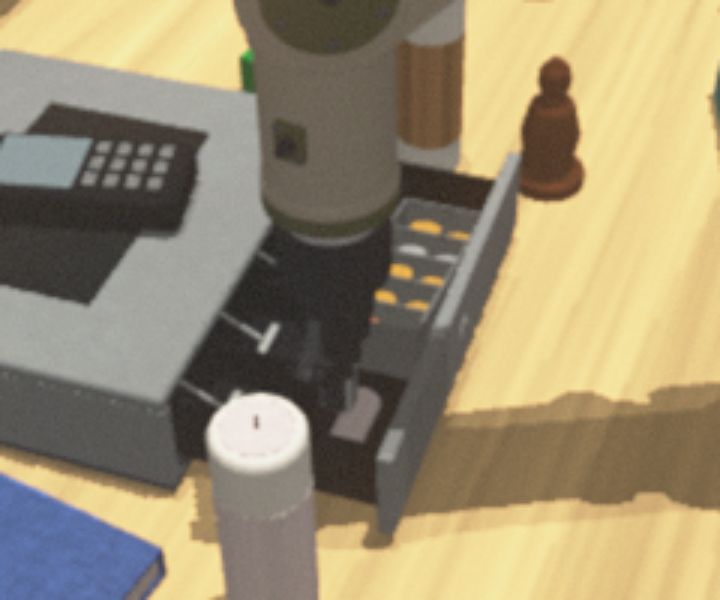

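The crop shows the shut fingertips over the coin-roll bay at about (345,390), next to the tray's raised end wall at (390,345). That leaves the way clear to push in -y.

Emit:
{"method": "servo_tool", "body": {"steps": [[0,10,0,0,0,0,0],[0,10,0,0,0,0,0],[0,4,0,0,0,0,0],[0,4,0,0,0,0,0],[0,4,0,0,0,0,0],[0,4,0,0,0,0,0]]}}

```text
time_s: 3.57
ee_pos: [0.5009, 0.102, 0.0697]
tool_rot: [[0.998, 0.065, 0.001], [0.065, -0.998, 0.0], [0.001, -0.0, -1.0]]
contact_force: [-0.8, 3.0, -0.9]
width: -0.0
grasp_force: 1.2
```

Emit:
{"method": "servo_tool", "body": {"steps": [[0,3,0,0,0,0,0],[0,3,0,0,0,0,0],[0,0,0,0,0,0,0]]}}

```text
time_s: 3.82
ee_pos: [0.5011, 0.0959, 0.0693]
tool_rot: [[0.998, 0.064, -0.0], [0.064, -0.998, -0.0], [-0.0, 0.0, -1.0]]
contact_force: [-1.3, -0.9, -0.3]
width: 0.003
grasp_force: 0.0
```

Emit:
{"method": "servo_tool", "body": {"steps": [[0,3,0,0,0,0,0],[0,3,0,0,0,0,0],[0,0,0,0,0,0,0]]}}

```text
time_s: 4.07
ee_pos: [0.5015, 0.0898, 0.0692]
tool_rot: [[0.998, 0.064, -0.0], [0.064, -0.998, -0.0], [-0.0, 0.0, -1.0]]
contact_force: [0.4, 0.4, 0.1]
width: -0.002
grasp_force: 0.2
```

```bash
cat > hm.py <<'E'
from h import *
import sys
tag=sys.argv[1]
t=np.load('till.npz');c0,R=t['c0'],t['R']
print(R.T@(get_state()['ee_pos'][:2]-c0))
for n in('scene','side'):
    snap(n,tag+n);Q=cloud(tag+n);Q[...,:2]=(Q[...,:2]-c0)@R
    for xb in (-.295,-.275,-.255,-.24):
        row=[]
        for yb in np.arange(-.15,.16,.02):
            k=(abs(Q[...,0]-xb)<.008)&(abs(Q[...,1]-yb)<.01)
            row.append(round(1000*np.nanpercentile(Q[k][:,2],90)) if k.sum()>2 else -1)
        print(n,xb,row)
E
python3 hm.py e
```

```text
[-0.27224303  0.07130844]
scene -0.295 [74, 54, 52, 59, 66, 62, 76, 70, 497, 501, 506, 501, 493, 493, 22, 72]
scene -0.275 [75, 52, 61, 58, 69, 65, 76, 72, 478, 495, 491, 489, 474, 481, 168, 74]
scene -0.255 [74, 59, 60, 59, 69, 69, 79, 74, 418, 483, 479, 472, 470, 467, 466, 77]
scene -0.24 [72, 60, 62, 66, 71, 73, 79, 81, 85, 472, 468, 464, 455, 453, 451, 75]
side -0.295 [74, 60, 61, 63, 71, 63, 79, 72, 500, 500, 500, 500, 489, 478, 452, 72]
side -0.275 [75, 58, 62, 60, 71, 69, 78, 74, 87, 497, 491, 475, 182, 384, 466, 73]
side -0.255 [74, 58, 61, 59, 70, 67, -1, -1, -1, 488, 482, 474, 471, 370, 461, 55]
side -0.24 [73, 56, -1, -1, -1, -1, -1, -1, -1, 480, 476, 466, 456, 378, 450, -1]
```

Still riding up, though it has slid; I'll keep pushing.

Emit:
{"method": "servo_tool", "body": {"steps": [[0,3,0,0,0,0,0],[0,3,0,0,0,0,0],[0,0,0,0,0,0,0]]}}

```text
time_s: 4.42
ee_pos: [0.502, 0.0835, 0.0693]
tool_rot: [[0.998, 0.064, -0.0], [0.064, -0.998, -0.0], [-0.0, 0.0, -1.0]]
contact_force: [-0.2, 0.2, 1.4]
width: 0.0
grasp_force: 0.0
```

Emit:
{"method": "servo_tool", "body": {"steps": [[0,3,0,0,0,0,0],[0,2,0,0,0,0,0],[0,0,0,0,0,0,0]]}}

```text
time_s: 4.67
ee_pos: [0.5023, 0.0786, 0.0693]
tool_rot: [[0.998, 0.064, 0.0], [0.064, -0.998, -0.0], [-0.0, 0.0, -1.0]]
contact_force: [-0.5, 0.4, 0.1]
width: -0.001
grasp_force: 0.0
```

```bash
python3 hm.py f
```

```text
[-0.2721741   0.06004156]
scene -0.295 [75, 43, 50, 43, 52, 44, 50, 44, 499, 502, 504, 497, 494, 488, 22, 73]
scene -0.275 [74, 47, 50, 47, 53, 48, 51, 46, 494, 493, 492, 475, 482, 480, 58, 72]
scene -0.255 [75, 46, 55, 45, 56, 46, 54, 47, 483, 482, 473, 471, 467, 468, 436, 73]
scene -0.24 [73, 58, 59, 59, 60, 60, 58, 59, 459, 474, 465, 460, 451, 455, 61, 74]
side -0.295 [73, 45, 55, 45, 55, 44, 55, 45, 500, 500, 504, 496, 387, 478, -1, 72]
side -0.275 [73, 49, 55, 47, 54, 49, 55, 47, 496, 494, 491, 175, 359, 469, 161, 72]
side -0.255 [75, 49, 53, 47, 55, 48, 50, 46, 488, 485, 475, 472, 368, 464, 447, 46]
side -0.24 [73, -1, 37, -1, -1, -1, -1, -1, -1, 478, 470, 463, 367, 453, 446, -1]
```

The tray now lies level: cup contents about 45-50 mm and rim about 60 mm along its full length. I'll lift and go round to the front panel.

Emit:
{"method": "servo_tool", "body": {"steps": [[0,0,-35,0,0,0,0],[0,0,-35,0,0,0,0],[-20,15,-10,0,0,0,0],[-20,15,0,0,0,0,0],[-20,15,0,0,0,0,0],[-18,15,0,0,0,0,0],[0,0,0,0,0,0,0],[0,0,0,0,0,0,0],[0,0,0,0,0,0,0]]}}

```text
time_s: 5.52
ee_pos: [0.4288, 0.0149, 0.1497]
tool_rot: [[0.998, 0.065, 0.001], [0.065, -0.998, 0.0], [0.001, 0.0, -1.0]]
contact_force: [0.2, 0.8, 0.4]
width: -0.001
grasp_force: 0.0
```

```bash
python3 hm.py g|cat; python3 - <<'E'
from h import *
t=np.load('till.npz');c0,R=t['c0'],t['R']
print(get_state()['ee_pos'],get_state()['joint_positions'])
for n in('gside','gscene'):
    Q=cloud(n);Q[...,:2]=(Q[...,:2]-c0)@R
    k=(Q[...,0]>-.36)&(Q[...,0]<-.31)&(abs(Q[...,1])<.17)&(Q[...,2]>.085)&(Q[...,2]<.097);print(np.percentile(Q[k],[2,5,50,95],axis=0).round(4)[:,0])
E
```

```text
[-0.34962092  0.00121748]
scene -0.295 [74, 44, 54, 43, 51, 518, 527, 517, 515, 514, 518, 58, 21, 21, 22, 74]
scene -0.275 [70, 49, 52, 44, 53, 47, 54, 46, 53, 47, 57, 57, 45, 44, 45, 72]
scene -0.255 [75, 50, 55, 46, 53, 47, 55, 48, 55, 50, 62, 59, 38, 40, 40, 75]
scene -0.24 [71, 60, 59, 59, 60, 60, 59, 59, 59, 60, 58, 60, 57, 57, 59, 73]
side -0.295 [50, 45, 54, 45, 55, 45, 56, 45, 55, 44, 506, 59, 23, 23, -1, 73]
side -0.275 [72, 49, 55, 46, 55, 50, 54, 46, 55, 49, 62, 58, 47, 46, 48, 71]
side -0.255 [75, 49, 54, 47, 54, 49, 54, 47, 55, 48, 62, 57, 23, 23, -1, 59]
side -0.24 [75, 62, 62, 61, 62, 62, 62, 61, 62, 62, 62, 60, 61, 62, -1, -1]
[0.42891246 0.01539311 0.14945775] [ 25.71096667   3.04349512 -32.63955548 112.80931077   1.78170969
  64.60551596 -93.85891287]
[-0.3283 -0.3281 -0.3234 -0.3172]
[-0.3274 -0.3264 -0.3194 -0.3137]
```

View pics/gside.png

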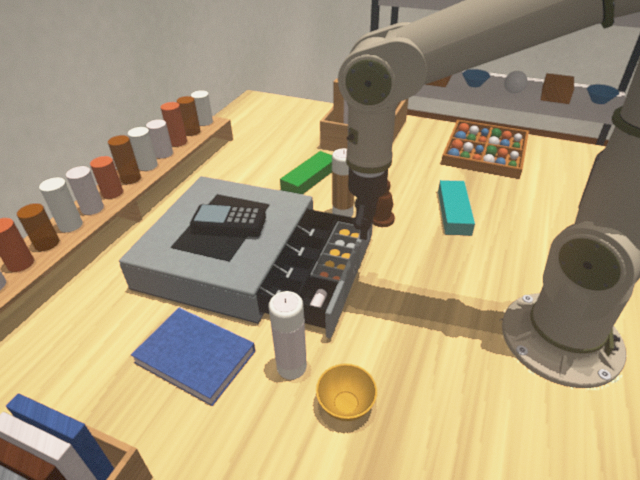

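The side view shows the tray flat in the drawer at (340,250) and the shut fingers at (362,215), in front of the panel's middle. Next: descend and push slowly.

Emit:
{"method": "servo_tool", "body": {"steps": [[0,0,30,0,0,0,0],[0,0,30,0,0,0,0],[0,0,30,0,0,0,0],[0,0,0,0,0,0,0],[0,0,0,0,0,0,0]]}}

```text
time_s: 6.03
ee_pos: [0.4274, 0.0154, 0.0586]
tool_rot: [[0.998, 0.066, -0.004], [0.066, -0.998, 0.001], [-0.004, -0.002, -1.0]]
contact_force: [-0.3, -0.1, 0.5]
width: 0.0
grasp_force: 0.0
```

Emit:
{"method": "servo_tool", "body": {"steps": [[4,0,0,0,0,0,0],[4,0,0,0,0,0,0],[4,0,0,0,0,0,0],[4,0,0,0,0,0,0],[4,0,0,0,0,0,0],[4,0,0,0,0,0,0],[5,0,0,0,0,0,0],[5,0,0,0,0,0,0],[6,0,0,0,0,0,0],[6,0,0,0,0,0,0]]}}

```text
time_s: 6.87
ee_pos: [0.4746, 0.0174, 0.0593]
tool_rot: [[0.998, 0.065, -0.0], [0.065, -0.998, -0.0], [-0.0, -0.0, -1.0]]
contact_force: [-5.0, -0.4, 3.7]
width: -0.005
grasp_force: 2.3
```

Emit:
{"method": "servo_tool", "body": {"steps": [[6,0,0,0,0,0,0],[6,0,0,0,0,0,0],[6,0,0,0,0,0,0],[6,0,0,0,0,0,0],[6,0,0,0,0,0,0],[6,0,0,0,0,0,0],[6,0,0,0,0,0,0]]}}

```text
time_s: 7.45
ee_pos: [0.5166, 0.0202, 0.0593]
tool_rot: [[0.998, 0.065, -0.0], [0.065, -0.998, 0.0], [-0.0, -0.0, -1.0]]
contact_force: [-5.6, -0.5, 3.7]
width: 0.001
grasp_force: 2.7
```

Emit:
{"method": "servo_tool", "body": {"steps": [[6,0,0,0,0,0,0],[6,0,0,0,0,0,0],[6,0,0,0,0,0,0],[5,0,0,0,0,0,0],[4,0,0,0,0,0,0],[3,0,0,0,0,0,0],[3,0,0,0,0,0,0]]}}

```text
time_s: 8.03
ee_pos: [0.5493, 0.0223, 0.0592]
tool_rot: [[0.998, 0.065, -0.0], [0.065, -0.998, 0.0], [-0.0, -0.0, -1.0]]
contact_force: [-6.1, -1.1, 3.4]
width: -0.001
grasp_force: 2.7
```

```bash
python3 - <<'E'
from h import *
t=np.load('till.npz');c0,R=t['c0'],t['R']
e=get_state()['ee_pos'];print(R.T@(e[:2]-c0))
for n in('side','scene'):
    snap(n,'k'+n);Q=cloud('k'+n);Q[...,:2]=(Q[...,:2]-c0)@R
    k=(Q[...,0]>-.29)&(Q[...,0]<-.17)&(abs(Q[...,1])>.06)&(abs(Q[...,1])<.17)&(Q[...,2]>.084)&(Q[...,2]<.094);print(np.percentile(Q[k],[2,5,50,95],axis=0).round(4)[:,0])
im=load('kside')[0]; cv2.imwrite('pics/k.png',cv2.resize(im[160:360,200:440],None,fx=3,fy=3))
E
```

```text
[-0.22891126  0.00087202]
[-0.2172 -0.2168 -0.2135 -0.2061]
[-0.2162 -0.2151 -0.2071 -0.2025]
```

View pics/k.png

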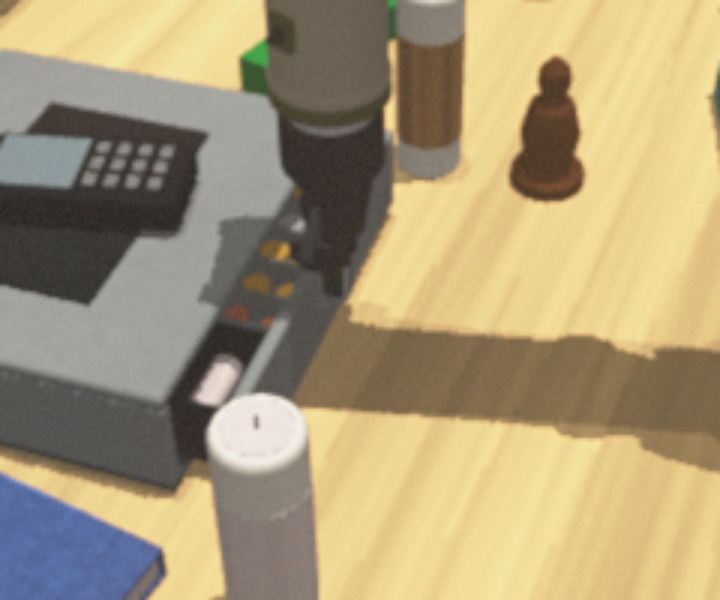

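The crop shows the panel about 40 mm open, fingers on it at (335,290), and the tray passing under the mouth. Now small steps, watching the force.

Emit:
{"method": "servo_tool", "body": {"steps": [[3,0,0,0,0,0,0],[3,0,0,0,0,0,0],[3,0,0,0,0,0,0],[2,0,0,0,0,0,0]]}}

```text
time_s: 8.47
ee_pos: [0.5598, 0.023, 0.0591]
tool_rot: [[0.998, 0.065, -0.001], [0.065, -0.998, 0.0], [-0.001, -0.0, -1.0]]
contact_force: [-6.4, -0.6, 2.8]
width: -0.001
grasp_force: 2.6
```

Emit:
{"method": "servo_tool", "body": {"steps": [[1.5,0,0,0,0,0,0],[1.5,0,0,0,0,0,0]]}}

```text
time_s: 8.63
ee_pos: [0.5628, 0.0232, 0.0592]
tool_rot: [[0.998, 0.065, -0.001], [0.065, -0.998, 0.0], [-0.001, -0.0, -1.0]]
contact_force: [-5.7, -0.3, 1.7]
width: 0.003
grasp_force: 2.6
```

Emit:
{"method": "servo_tool", "body": {"steps": [[1.5,0,0,0,0,0,0],[1.5,0,0,0,0,0,0]]}}

```text
time_s: 8.8
ee_pos: [0.5657, 0.0235, 0.0591]
tool_rot: [[0.998, 0.065, -0.001], [0.065, -0.998, 0.0], [-0.001, -0.0, -1.0]]
contact_force: [-4.9, -1.2, 1.1]
width: -0.002
grasp_force: 2.7
```

Open ≈ 24 mm now.

Emit:
{"method": "servo_tool", "body": {"steps": [[1.5,0,0,0,0,0,0],[1.5,0,0,0,0,0,0]]}}

```text
time_s: 8.97
ee_pos: [0.5678, 0.0235, 0.0591]
tool_rot: [[0.998, 0.065, -0.003], [0.065, -0.998, -0.0], [-0.003, 0.0, -1.0]]
contact_force: [-13.0, -1.0, 8.6]
width: -0.001
grasp_force: 6.4
```

Emit:
{"method": "servo_tool", "body": {"steps": [[1.5,0,0,0,0,0,0],[1,0,0,0,0,0,0]]}}

```text
time_s: 9.13
ee_pos: [0.5696, 0.0236, 0.0591]
tool_rot: [[0.998, 0.065, -0.004], [0.065, -0.998, -0.001], [-0.004, 0.0, -1.0]]
contact_force: [-13.2, -1.5, 9.2]
width: -0.005
grasp_force: 7.1
```

Emit:
{"method": "servo_tool", "body": {"steps": [[1,0,0,0,0,0,0],[1,0,0,0,0,0,0]]}}

```text
time_s: 9.3
ee_pos: [0.5715, 0.0238, 0.0591]
tool_rot: [[0.998, 0.065, -0.004], [0.065, -0.998, -0.001], [-0.004, 0.001, -1.0]]
contact_force: [-12.7, -0.4, 9.0]
width: -0.001
grasp_force: 6.3
```

Emit:
{"method": "servo_tool", "body": {"steps": [[1,0,0,0,0,0,0],[0.7,0,0,0,0,0,0]]}}

```text
time_s: 9.47
ee_pos: [0.5745, 0.024, 0.0592]
tool_rot: [[0.998, 0.065, -0.001], [0.065, -0.998, -0.0], [-0.001, 0.0, -1.0]]
contact_force: [-4.8, -0.9, 1.7]
width: 0.006
grasp_force: 2.7
```

Emit:
{"method": "servo_tool", "body": {"steps": [[0.7,0,0,0,0,0,0],[0,0,0,0,0,0,0]]}}

```text
time_s: 9.63
ee_pos: [0.5765, 0.0241, 0.0594]
tool_rot: [[0.998, 0.065, 0.001], [0.065, -0.998, 0.0], [0.001, -0.0, -1.0]]
contact_force: [-0.1, -0.7, 0.7]
width: 0.004
grasp_force: 0.1
```

The force rose to 13 N and then fell to zero, so the latch has snapped. Backing off to verify.

Emit:
{"method": "servo_tool", "body": {"steps": [[-5,0,0,0,0,0,0],[-15,0,0,0,0,0,0],[-20,0,0,0,0,0,0],[-20,0,0,0,0,0,0],[-20,0,0,0,0,0,0],[-20,0,0,0,0,0,0],[0,0,0,0,0,0,0],[0,0,0,0,0,0,0],[0,0,0,0,0,0,0],[0,0,0,0,0,0,0]]}}

```text
time_s: 10.47
ee_pos: [0.4773, 0.0177, 0.0597]
tool_rot: [[0.998, 0.065, 0.002], [0.065, -0.998, 0.0], [0.002, -0.0, -1.0]]
contact_force: [0.6, 0.2, 0.0]
width: -0.002
grasp_force: 0.0
```

```bash
python3 - <<'E'
from h import *
t=np.load('till.npz');c0,R=t['c0'],t['R']
for n in('side','scene'):
    snap(n,'m'+n);Q=cloud('m'+n);Q[...,:2]=(Q[...,:2]-c0)@R
    k=(Q[...,0]>-.23)&(Q[...,0]<-.17)&(abs(Q[...,1])<.17)&(Q[...,2]>.075)&(Q[...,2]<.094);print(np.percentile(Q[k],[2,5,50,95],axis=0).round(4)[:,0])
E
```

```text
[-0.1897 -0.1895 -0.1875 -0.1785]
[-0.1883 -0.1873 -0.1791 -0.1753]
```

View pics/mside.png

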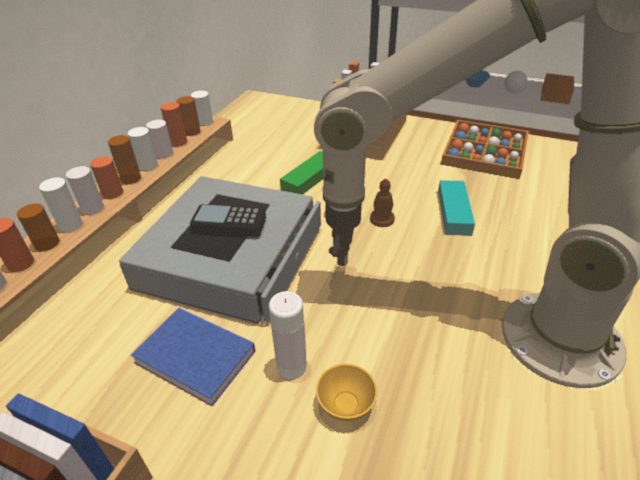

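The side view shows the drawer shut and holding, its panel from (320,215) to (268,300). It measures about 12 mm open, within the latch's rest range. The other things look undisturbed, and the gripper at (342,260) is clear.

```bash
python3 -c "
from cell import *
print(close_job())"
```

```text
the job is handed in; nothing more can be done
None
```

The tray was measured flat in its recess before the drawer was closed, the drawer is home and held by its own latch at about 12 mm, and the job is handed in; it returned no verdict.

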